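Fetch the ink tin from behind the solvents

ROBOT

A 6-joint arm with a two-finger parallel gripper is mounted at the origin on the work surface. World frame = base frame: x ahead of the robot, y to its left, z up, the work surface at z = 0. Lengths are in m, angles in rad, forces in N, time in s.
With the tool pointing down it reaches from about 0.35 to 0.975 m from the base axis. Payload 4.9 kg.
Tool frame: the origin (TCP) lies between the finger pads; the fingertips stand 14 mm ahead of it and the grasp point (between the pads) lies 5 mm behind it (manip.tcp_to_tips is the distance from the TCP to the fingertips, in m); z points along the fingers, y is the line along which they close (so a half turn about z gives the same grasp; the last joint's range is limited). The gripper opens to 85 mm and grips with 20 to 120 N. Pads are 22 mm wide; open, the fingers measure 114 mm over their backs; the gripper's body (76 mm by 85 mm) begins 54 mm behind the grasp point. The pads swing forward as they close: fully open they stand 13 mm farther back than shut.
Start: joints at [1.06, 0.053, 1.613, -0, 1.476, -0.119], TCP at [0.239, 0.578, 0.245] pointing down, gripper open.
Joint ranges: [-3.01, 3.01], [-1.01, 2.22], [0.06, 2.58], [-1.02, 4.17], [0.09, 2.62], [-3.14, 3.14]. Speed limits (rad/s): [2.57, 2.57, 3.14, 3.14, 3.14, 3.14].

INTERFACE

Orientations are given as a unit quaternion [w, x, y, z].
In Python, from plant import manip gives the robot as it stands.
- The arm moves only by the tool servo_tool, never from a script. Its argument "moves" is a list that holds one entry, the list of rows, each a list of 7 numbers: the shift along the tool's x, y, z in mm, then the turn, a rotation vector about the tool's x, y, z in degrees, then the finger opening in mm, from 0 to 85.4. In form: [[[x, y, z, ax, ay, az, fingers], ...]]. A call has 1 to 12 rows; each row shifts and turns the commanded pose from where the row before left it, along the tool's axes as they then stand; what a row does not reach is not made up. A row lasts 1/8 s, in which the tool goes at most 62.5 mm and 10.7 degrees, less where a joint would pass 70% of its speed; a pose out of reach is approached as far as the arm can. A call with a gripper value outside its range is refused whole. The fingers move at their own pace and stop on an object; the grip force is fixed at half the most. Time passes only in rows, so rows that do not move let the fingers close. It gives the time, the measured TCP pose, the force, the opening and the grip force at its end, in the units of the state.
- manip.state(): the state, without advancing time (a new reading comes with each control period).
- manip.grab_frame(name): name is "scene" or "top"; returns a dict with "image" (400x640x3 uint8, blue, green, red), "mtx" (3x3 intrinsics, pixels), "eye" and "rotation" of the camera in the world. Camera axes: x right, y down, z forward; pixel columns grow to the right and rows downward; lengths in m; the calibration is good to about 2 mm. A picture is of the moment at which its call begins. There is no depth.
- manip.job_done(): hands the job in; it is judged then, once.
The state is a dict: "time": time; "joint_pos": joint angles; "joint_vel": joint speeds; "joint_efforts": joint torques, N m; "tool_pos": TCP position; "tool_rot": TCP orientation; "contact_force": force on the tool from outside, world axes, zero at the start; "ft_torque": the same for the moment, N m; "gripper_width": opening from 0.0 (shut) to 1.0 (fully open); "grasp_force": force on a finger pad.
Only numpy, scipy, OpenCV 4.12 (cv2) and the standard library are available. Lean on these libraries where they do the work, as an engineer would, in place of code of your own. Each camera call takes 0.05 s, during which the arm holds its last target. There are 200 camera calls.

TASK

The low, flat ink tin at the back of the metal tray is needed on the scale, but three tall containers crowd it in: lift all three out and stand them clear on the white card sheet, so that they are on it together. Then take out the ink tin and stand it in the middle of the scale's pan, and finally put each of the three containers back in the tray on the very spot it came from. Keep the four of them upright all the time, and leave the small jar and the loupe in the front corners of the tray where they are.

Things in the scene. Friction and masses are not known exactly. Their poses are not given: they have to be found in the camera images.
- ink_tin: the thing to fetch: a low, flat, round steel tin with a paper label, 62 mm in diameter and 40 mm high, straight sides; stands at the middle of the tray's back. Origin: centre of its underside; z up. About 0.25 kg
- solvent_can: tall container: round steel can with paper label, 60 mm in diameter up to 105 mm, a cone up to 116 mm, then a grey straight-sided round cap 34 mm in diameter from 116 to 148 mm, by which it can be lifted. Origin: centre of its underside; z up. About 0.3 kg
- spray_can: tall container: round white spray can, 57 mm in diameter up to 116 mm, a domed shoulder up to 127 mm, then a white straight-sided round cap 38 mm in diameter from 127 to 160 mm, by which it can be lifted. Origin: centre of its underside; z up. About 0.3 kg
- square_bottle: tall container: brown plastic bottle with paper labels, 54 mm square up to 106 mm, a cone up to 117 mm, then a black straight-sided round cap 30 mm in diameter from 117 to 150 mm, by which it can be lifted. Origin: centre of its underside; z up, x and y square to its sides. About 0.3 kg
- tray: fixed grey sheet-metal tray, 150 mm deep (x), 218 mm wide (y), 3 mm floor and walls; sides and front 20 mm high, back 58 mm. Origin: centre of its underside, on the table; x points to its back, y to its left. The ink tin stands near x 33, y 0 mm, the tall ones, in any arrangement, near (30, 64), (30, -64), (-30, 0), a few mm from it; jar and loupe in the front corners
- board: white card sheet fixed flat on the table, 300 mm long (x) by 140 mm wide (y), 4 mm thick: the side area. Origin: centre of its underside, on the table
- scale: grey bench scale, fixed on the table, with a round steel pan 130 mm in diameter, its flat top 52 mm above the table; the housing is 165 mm wide (y), from 135 mm in front (-x, display end) to 71 mm behind (+x) the pan's centre and 38 mm high (display 44 mm). Origin: on the table, under the centre of the pan. The pan does not give noticeably
- jar: bystander: small white jar with black lid, 42 mm in diameter, 40 mm high, in a front corner of the tray. Origin: centre of its underside
- loupe: bystander: small black printer's loupe, 42 mm in diameter, 38 mm high, in the other front corner of the tray. Origin: centre of its underside
There are look-alikes about, which are no part of the job. Of the things that look like the ink_tin, the smallest one is meant.

How it is judged:
On the way, in this order (a step that is already met when the one before it is completed fails the run):
1. all three tall containers stand together on the card sheet, upright and let go (x of solvent_can in the frame of board between -0.15 and 0.15 m and y of solvent_can in the frame of board between -0.07 and 0.07 m and height (world z) of each of solvent_can, spray_can, square_bottle below 0.01 m and contact force between each of solvent_can, spray_can, square_bottle and the fingers below 0.2 N and angle between each of solvent_can, spray_can, square_bottle's own z axis and vertical below 0.1 rad and linear speed of each of solvent_can, spray_can, square_bottle below 0.02 m/s and angular speed of each of solvent_can, spray_can, square_bottle below 0.2 rad/s and x of spray_can in the frame of board between -0.15 and 0.15 m and y of spray_can in the frame of board between -0.07 and 0.07 m and x of square_bottle in the frame of board between -0.15 and 0.15 m and y of square_bottle in the frame of board between -0.07 and 0.07 m), for 0.2 s.
2. the ink tin stands in the middle of the scale's pan, let go (horizontal distance between ink_tin and scale below 0.015 m and height (world z) of ink_tin between 0.048 and 0.057 m and contact force between ink_tin and the fingers below 0.2 N and angle between ink_tin's own z axis and vertical below 0.1 rad and linear speed of ink_tin below 0.02 m/s and angular speed of ink_tin below 0.2 rad/s), for 0.2 s.
At the end, for the whole second after the job is handed in: The ink tin stands upright on the scale's pan, within 15 mm of its middle; solvent can, spray can and square bottle stand upright in the tray, each within 15 mm of where it stood at the start; all are let go and at rest (all of step 2 and distance of each of solvent_can, spray_can, square_bottle from where it was at the start of the episode below 0.015 m and contact force between each of solvent_can, spray_can, square_bottle and the fingers below 0.2 N and angle between each of solvent_can, spray_can, square_bottle's own z axis and vertical below 0.1 rad and linear speed of each of solvent_can, spray_can, square_bottle below 0.02 m/s and angular speed of each of solvent_can, spray_can, square_bottle below 0.2 rad/s); the robot touches nothing.
It fails at once if a tall container or the ink tin is tipped by more than 0.5 rad (angle between any of solvent_can, spray_can, square_bottle, ink_tin's own z axis and vertical above 0.5 rad).
It fails at once if the jar or the loupe is pushed more than 20 mm from its place, or tipped (distance of any of jar, loupe from where it was at the start of the episode above 0.02 m or angle between any of jar, loupe's own z axis and vertical above 0.5 rad).
It also fails if it takes over 136 s, if anything falls off the work surface, if the arm or the gripper's body presses on something with over 40 N, if the wrist force passes 120 N, or if a joint passes its speed limit or range.

## Working session

There is one attempt and no reset: what is moved stays moved. The work goes in short steps, Python scripts to look and compute and a tool call to move; the robot and the scene stay as the last step left them, time stands still between calls to the robot, and variables do not carry over. Pictures are saved under pics/ and viewed, at most 14 in all, crops included, and the job is handed in when it is done.

Besides the shell and the picture viewer there is one more tool, called after "Call:" as name(argument=value, ...) on one line, values as JSON. servo_tool: Moves the arm, as the interface text tells. Its arguments: {"type":"object","properties":{"moves":{"type":"array"}},"required":["moves"]}

```bash
mkdir -p pics
cat > h.py <<'E'
import numpy as np, cv2
from plant import manip
def grab(n,f):
    g=manip.grab_frame(n); cv2.imwrite('pics/'+f,g['image']); np.savez('pics/'+f+'.npz',mtx=g['mtx'],eye=g['eye'],rotation=g['rotation']); return g
def load(f): return np.load('pics/'+f+'.npz')
def ray(g,u,v,z):
    d=np.array(g['rotation'])@np.linalg.solve(np.array(g['mtx']),[u,v,1.]); e=np.array(g['eye']); return e+d*(z-e[2])/d[2]
def proj(g,p):
    c=np.array(g['rotation']).T@(np.array(p)-np.array(g['eye'])); q=np.array(g['mtx'])@c; return q[:2]/q[2]
E
python3 - <<'E'
from h import *
for n in('scene','top'):
    g=grab(n,n+'0.png'); print(g['mtx'],g['eye'],g['rotation'])
s=manip.state(); print(s)
E
```

```text
[[512.66282765   0.         322.55621897]
 [  0.         512.66282765 197.64507069]
 [  0.           0.           1.        ]] [ 1.49164746 -0.24284608  0.90536333] [-0.32443407  0.72326627  0.55363167 -0.255187  ]
[[379.36311376   0.         322.13011175]
 [  0.         379.36311376 204.30762443]
 [  0.           0.           1.        ]] [0.3691098  0.01533258 0.8785852 ] [ 0.05220394 -0.70278685  0.7064785  -0.06521901]
{'time': 0.1, 'joint_pos': array([ 1.06001656e+00,  5.32812771e-02,  1.61414627e+00, -1.74904768e-05,
        1.47600759e+00, -1.19013479e-01]), 'joint_vel': array([-0.00100664, -0.00209786, -0.00181506, -0.00076218,  0.00211118,
        0.00058034]), 'joint_efforts': array([ 1.10450554e-03, -3.94901383e+01, -3.71363282e+01, -5.53265875e-05,
        3.90047848e-03, -5.37568411e-06]), 'tool_pos': array([0.23838629, 0.5771719 , 0.2441981 ]), 'tool_rot': array([-2.77046811e-04,  1.94631964e-01,  9.80875909e-01, -8.78634863e-04]), 'contact_force': array([0.03599056, 0.2787053 , 1.38692349]), 'ft_torque': array([ 0.05587401, -0.00763427, -0.04279998]), 'grasp_force': 0.0, 'gripper_width': 1.000877464983484}
```

View pics/top0.png

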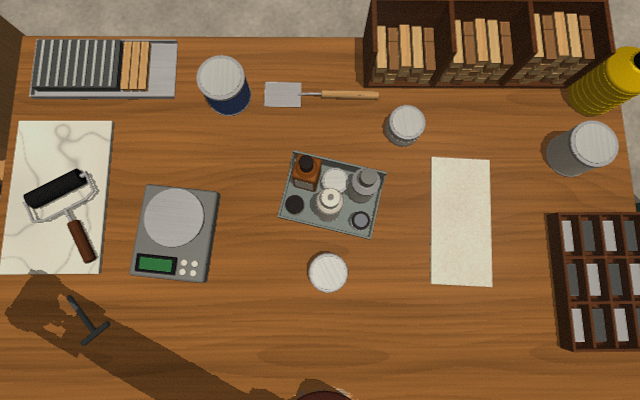

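View pics/scene0.png

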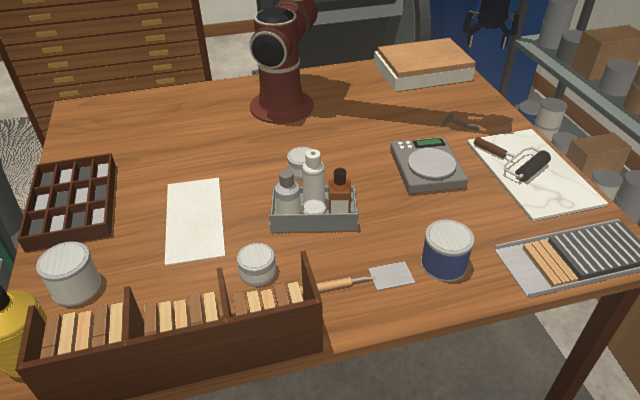

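```bash
sed -i '1a from scipy.spatial.transform import Rotation as R' h.py; sed -i "s/np.array(g\['rotation'\])/rot(g)/g" h.py
cat >> h.py <<'E'
def rot(g): return R.from_quat(g['rotation'],scalar_first=True).as_matrix()
E
python3 - <<'E'
from h import *
a=cv2.imread('pics/top0.png')[145:245,270:395]; b=cv2.imread('pics/scene0.png')[140:240,262:367]
a=cv2.resize(a,None,fx=5.6,fy=5.6,interpolation=3)
cv2.imwrite('pics/ca.png',cv2.resize(a,(700,560))); cv2.imwrite('pics/cb.png',cv2.resize(b,(630,600),interpolation=3))
g=load('top0.png')
for n,u,v,z in [('pan',173,217,.052),('inktin',335,181,.043),('sq',306,160,.153),('solv',370,175,.151),('spray',328.5,197,.163),('b1',432,157,.004),('b2',490,159,.004),('b3',492,286,.004),('b4',431,282,.004),('l1',406,118,.06),('l2',328,270,.04),('t1',293,153,.058),('t2',385,173,.058),('t3',279,217,.02),('t4',371,238,.02),
 ('scaleFL',131,274,.04),('scaleBL',146,186,.038),('scaleBR',218,191,.038)]: print(n,ray(g,u,v,z).round(4))
E
```

```text
pan [0.4809 0.3252 0.052 ]
inktin [ 0.5626 -0.03    0.043 ]
sq [0.5798 0.0328 0.153 ]
solv [ 0.5495 -0.0935  0.151 ]
spray [ 0.5033 -0.0106  0.163 ]
b1 [ 0.63   -0.2659  0.004 ]
b2 [ 0.6249 -0.406   0.004 ]
b3 [ 0.326  -0.3865  0.004 ]
b4 [ 0.336  -0.2475  0.004 ]
l1 [ 0.7057 -0.1933  0.06  ]
l2 [ 0.3646 -0.0125  0.04  ]
t1 [0.6236 0.0642 0.058 ]
t2 [ 0.5771 -0.1411  0.058 ]
t3 [0.4842 0.0974 0.02  ]
t4 [ 0.4353 -0.1113  0.02  ]
scaleFL [0.359  0.4125 0.04  ]
scaleBL [0.5533 0.3948 0.038 ]
scaleBR [0.5414 0.2334 0.038 ]
```

View pics/ca.png

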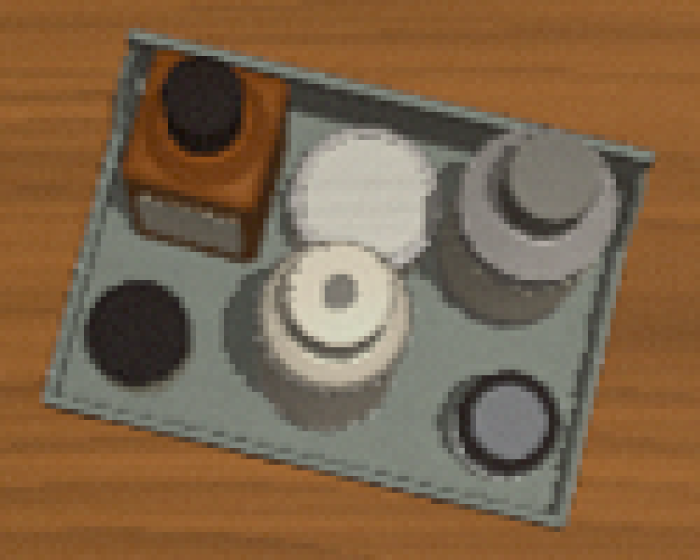

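View pics/cb.png

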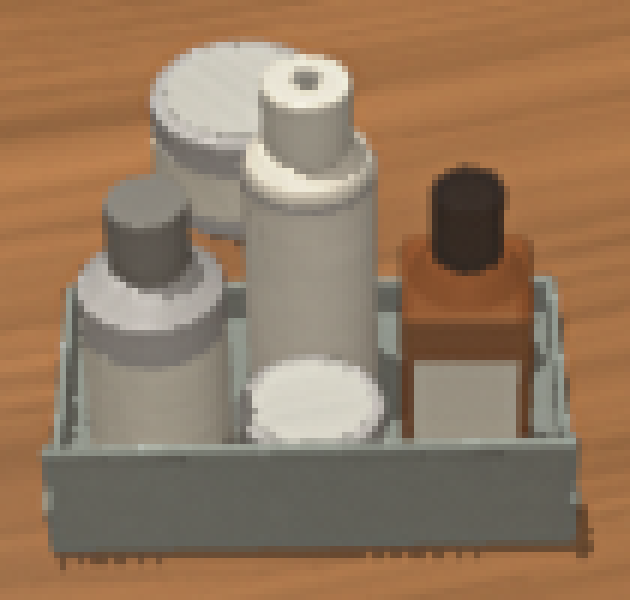

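Run:
```python
from h import *
from scipy.optimize import least_squares
T,S=load('top0.png'),load('scene0.png')
a=lambda u,v:(270+u/5.6,145+v/5.6)
b=lambda u,v:(262+u/6,140+v/6)
for n,p,q,z in [('solv',a(552,177),b(146,203),.151),('spray',a(341,291),b(305,80),.163),('sq',a(204,97),b(468,188),.153),('ink',a(362,196),b(316,400),.043)]:
    print(n,'top',ray(T,*p,z)[:2].round(4),'scene',ray(S,*q,z)[:2].round(4), 'tri',least_squares(lambda x:np.r_[proj(T,x)-p,proj(S,x)-q],[.5,0,.1]).x.round(4))
def fit(m,o,x0):
    r=least_squares(lambda t:np.concatenate([proj(T,np.r_[np.array(t[:2])+R.from_euler('z',t[2]).as_matrix()[:2,:2]@np.array(p[:2]),p[2]])-q for p,q in zip(m,o)]),x0); return r.x.round(4),r.fun.round(1)
W=[(.075,.109,.058),(.075,-.109,.058),(-.075,.109,.02),(-.075,-.109,.02)]
t,f=fit(W,[a(131,32),a(652,155),a(45,405),a(562,525)],[.53,-.02,-.2]);print('tray',t,f)
for p in[(33,0),(30,64),(30,-64),(-30,0)]: print(p,(t[:2]+R.from_euler('z',t[2]).as_matrix()[:2,:2]@np.array(p)/1e3).round(4))
print('board',fit([(.15,.07,.004),(.15,-.07,.004),(-.15,-.07,.004),(-.15,.07,.004)],[(432,157),(490.5,159),(492,286.5),(430.5,282)],[.48,-.33,0]))
print('scale',fit([(-.135,.0825,.038),(.071,.0825,.038),(.071,-.0825,.038)],[(130.5,275),(146,186),(218,191)],[.48,.32,-.1]))
im=cv2.imread('pics/top0.png')
g=im[180:255,130:215].astype(int); m=((g.max(2)-g.min(2)<25)&(g.mean(2)>130)).astype(np.uint8)
m=cv2.morphologyEx(m,cv2.MORPH_OPEN,np.ones((5,5))); c=max(cv2.findContours(m,0,1)[0],key=cv2.contourArea); e=cv2.fitEllipse(c); print('pan',e, ray(T,e[0][0]+130,e[0][1]+180,.052),ray(S,432,162,.052))
```

```text
solv top [ 0.5463 -0.0906] scene [ 0.5529 -0.0896] tri [ 0.5475 -0.0902  0.147 ]
spray top [ 0.5034 -0.0152] scene [ 0.5068 -0.0133] tri [ 0.504  -0.0143  0.1612]
sq top [0.575 0.032] scene [0.5803 0.0342] tri [0.5763 0.0334 0.1499]
ink top [ 0.5649 -0.0292] scene [ 0.5667 -0.0264] tri [ 0.5654 -0.0279  0.0422]
tray [ 0.531  -0.0228 -0.2382] [-0.9 -0.3  0.9 -0.2 -0.5 -0.2  0.5  0.5]
(33, 0) [ 0.5631 -0.0306]
(30, 64) [0.5753 0.0323]
(30, -64) [ 0.5451 -0.0921]
(-30, 0) [ 0.5018 -0.0157]
board (array([ 0.4791, -0.3264, -0.0668]), array([ 0.2, -1.4, -0.3,  0.3, -0. ,  0.1,  0.2,  0.9]))
scale (array([ 0.4792,  0.3203, -0.0942]), array([-0.5,  2. , -0.3, -1.9,  0.9, -0.3]))
pan ((43.05940246582031, 37.14756393432617), (56.2635612487793, 59.9044303894043), 51.971900939941406) [0.48059612 0.3250715  0.052     ] [0.4860609  0.32504669 0.052     ]
```

Candidates for the ink tin (top view pixels): (335,180) in the tray, with look-alikes at (406,125), (328,272), (222,78) and (588,145). The close crop shows that the one at (335,180) is about 59–62 mm across, is flat, and stands at the middle of the tray's back. It is the smallest, so I choose it. Square bottle is at back left (306,162), solvent can back right (369,177), spray can front (331,197).

Call:
servo_tool(moves=[[[0,0,0,0,0,-7.5,85],[0,0,0,0,0,-7.5,85],[0,0,0,0,0,-7.45,85],[0,0,0,0,0,0,85]]])

```text
time: 0.6
tool_pos: [0.2385, 0.5774, 0.2447]
tool_rot: [-0.0, 0.001, 1.0, -0.0]
contact_force: [-0.3, 0.0, 0.0]
gripper_width: 1.0
grasp_force: 0.0
```

Call:
servo_tool(moves=[[[-20,-45,0,0,0,0,85],[-20,-45,0,0,0,0,85],[-20,-45,0,0,0,0,85],[-20,-45,0,0,0,0,85],[-20,-45,0,0,0,0,85],[-20,-45,0,0,0,0,85],[-20,-45,0,0,0,0,85],[-20,-45,0,0,0,0,85],[-20,-45,0,0,0,0,85],[-20,-45,0,0,0,0,85],[-20,-45,0,0,0,0,70],[-20,-45,0,0,0,0,70]]])

```text
time: 2.1
tool_pos: [0.479, 0.036, 0.2453]
tool_rot: [0.0, 0.001, 1.0, 0.0]
contact_force: [0.5, -0.2, -0.3]
gripper_width: 0.82
grasp_force: 0.0
```

Call:
servo_tool(moves=[[[-20,-45,0,0,0,0,70],[-25,-45,0,0,0,0,70],[-25,-37,0,0,0,0,70],[0,0,0,0,0,0,70],[0,0,0,0,0,0,70]]])

```text
time: 2.72
tool_pos: [0.5483, -0.089, 0.2449]
tool_rot: [-0.001, 0.001, 1.0, 0.0]
contact_force: [-0.1, 0.6, -0.0]
gripper_width: 0.821
grasp_force: 0.0
```

Call:
servo_tool(moves=[[[0,-1,35,0,0,0,70],[0,0,35,0,0,0,70],[0,0,25,0,0,0,70],[0,0,10,0,0,0,60],[0,0,0,0,0,0,0],[0,0,0,0,0,0,0],[0,0,0,0,0,0,0],[0,0,0,0,0,0,0],[0,0,0,0,0,0,0]]])

```text
time: 3.85
tool_pos: [0.5495, -0.0905, 0.1417]
tool_rot: [0.001, 0.0, 1.0, -0.0]
contact_force: [-0.7, 1.5, 5.0]
gripper_width: 0.375
grasp_force: 60.3
```

Call:
servo_tool(moves=[[[0,0,-10,0,0,0,0],[0,0,-25,0,0,0,0],[0,0,-25,0,0,0,0],[0,0,-15,0,0,0,0],[5,-20,0,0,0,0,0],[10,-35,0,0,0,0,0],[10,-35,0,0,0,0,0],[10,-40,0,0,0,0,0],[10,-40,0,0,0,0,0],[15,-35,0,0,0,0,0],[10,-30,0,0,0,0,0],[0,0,0,0,0,0,0]]])

```text
time: 5.35
tool_pos: [0.4766, -0.3275, 0.2135]
tool_rot: [-0.001, 0.002, 1.0, 0.001]
contact_force: [0.4, 0.5, -2.2]
gripper_width: 0.378
grasp_force: 60.3
```

Call:
servo_tool(moves=[[[0,0,25,0,0,0,0],[0,0,25,0,0,0,0],[0,0,15,0,0,0,0],[0,0,5,0,0,0,0],[0,0,0,0,0,0,0],[0,0,3,0,0,0,0],[0,0,0,0,0,0,0]]])

```text
time: 6.22
tool_pos: [0.4789, -0.3256, 0.1429]
tool_rot: [0.0, -0.0, 1.0, -0.0]
contact_force: [0.1, -0.9, -1.8]
gripper_width: 0.375
grasp_force: 60.4
```

Call:
servo_tool(moves=[[[0,0,1,0,0,0,0],[0,0,0,0,0,0,0],[0,0,0,0,0,0,55],[0,0,0,0,0,0,70],[0,0,0,0,0,0,70],[0,0,0,0,0,0,70],[0,0,-35,0,0,0,70],[0,0,-45,0,0,0,70],[0,0,-25,0,0,0,70],[0,0,0,0,0,0,70]]])

```text
time: 7.48
tool_pos: [0.4797, -0.3263, 0.2492]
tool_rot: [0.002, -0.0, 1.0, -0.002]
contact_force: [0.2, -0.4, -0.3]
gripper_width: 0.821
grasp_force: 0.0
```

Call:
servo_tool(moves=[[[-5,45,0,0,0,0,70],[-5,50,0,0,0,0,70],[-5,50,0,0,0,0,70],[-5,50,0,0,0,0,70],[-5,50,0,0,0,0,70],[0,40,0,0,0,0,70],[0,26,0,0,0,0,70],[0,0,0,0,0,0,70],[0,0,0,0,0,0,70]]])

```text
time: 8.6
tool_pos: [0.5032, -0.0148, 0.245]
tool_rot: [-0.001, 0.0, 1.0, -0.0]
contact_force: [0.4, 0.1, -0.1]
gripper_width: 0.818
grasp_force: 0.0
```

Call:
servo_tool(moves=[[[-1,0,35,0,0,0,70],[0,0,35,0,0,0,70],[0,0,18,0,0,0,70],[0,0,5,0,0,0,60],[0,0,0,0,0,0,0],[0,0,0,0,0,0,0],[0,0,0,0,0,0,0],[0,0,0,0,0,0,0],[0,0,0,0,0,0,0]]])

```text
time: 9.72
tool_pos: [0.5056, -0.0145, 0.1548]
tool_rot: [0.001, -0.0, 1.0, -0.0]
contact_force: [-0.6, 0.1, 5.4]
gripper_width: 0.422
grasp_force: 60.9
```

Call:
servo_tool(moves=[[[0,0,-10,0,0,0,0],[0,0,-25,0,0,0,0],[0,0,-25,0,0,0,0],[0,0,-15,0,0,0,0],[10,-25,0,0,0,0,0],[20,-45,0,0,0,0,0],[20,-45,0,0,0,0,0],[20,-45,0,0,0,0,0],[20,-45,0,0,0,0,0],[15,-45,0,0,0,0,0],[10,-35,0,0,0,0,0],[6,-20,0,0,0,0,0]]])

```text
time: 11.22
tool_pos: [0.3827, -0.3204, 0.2275]
tool_rot: [-0.001, 0.001, 1.0, 0.001]
contact_force: [0.7, -0.0, -2.4]
gripper_width: 0.422
grasp_force: 60.7
```

Call:
servo_tool(moves=[[[0,0,0,0,0,0,0],[0,0,25,0,0,0,0],[0,0,25,0,0,0,0],[0,0,15,0,0,0,0],[0,0,5,0,0,0,0],[0,0,3,0,0,0,0],[0,0,1,0,0,0,0],[0,0,0,0,0,0,0]]])

```text
time: 12.22
tool_pos: [0.3843, -0.3197, 0.1558]
tool_rot: [0.001, -0.0, 1.0, -0.0]
contact_force: [-0.5, 2.4, 2.6]
gripper_width: 0.425
grasp_force: 61.4
```

Standing on the card; release, rise, and go to the square bottle.

Call:
servo_tool(moves=[[[0,0,0,0,0,0,55],[0,0,0,0,0,0,70],[0,0,0,0,0,0,70],[0,0,0,0,0,0,70],[0,0,-35,0,0,0,70],[0,0,-40,0,0,0,70],[0,0,-15,0,0,0,70],[-20,35,0,0,0,0,70],[-25,45,0,0,0,0,70],[-25,45,0,0,0,0,70],[-25,45,0,0,0,0,70],[-25,45,0,0,0,0,70]]])

```text
time: 13.72
tool_pos: [0.5039, -0.1027, 0.2431]
tool_rot: [-0.001, 0.0, 1.0, 0.0]
contact_force: [0.1, -0.9, -0.1]
gripper_width: 0.825
grasp_force: 0.0
```

Call:
servo_tool(moves=[[[-25,45,0,0,0,0,70],[-25,45,0,0,0,0,70],[-22,43,0,0,0,0,70],[0,5,0,0,0,0,70],[0,0,0,0,0,0,70],[0,0,0,0,0,0,70]]])

```text
time: 14.48
tool_pos: [0.5752, 0.0326, 0.2438]
tool_rot: [-0.0, 0.001, 1.0, -0.0]
contact_force: [0.2, 0.5, 0.0]
gripper_width: 0.823
grasp_force: 0.0
```

Call:
servo_tool(moves=[[[-2,0,35,0,0,0,70],[0,0,35,0,0,0,70],[0,0,25,0,0,0,70],[0,0,7,0,0,0,60],[0,0,0,0,0,0,0],[0,0,0,0,0,0,0],[0,0,0,0,0,0,0],[0,0,0,0,0,0,0],[0,0,0,0,0,0,0]]])

```text
time: 15.6
tool_pos: [0.5788, 0.0336, 0.1441]
tool_rot: [0.002, -0.0, 1.0, -0.0]
contact_force: [1.2, 0.6, 6.0]
gripper_width: 0.332
grasp_force: 60.2
```

Call:
servo_tool(moves=[[[0,0,-10,0,0,0,0],[0,0,-25,0,0,0,0],[0,0,-25,0,0,0,0],[0,0,-15,0,0,0,0],[0,-25,0,0,0,0,0],[0,-45,0,0,0,0,0],[0,-50,0,0,0,0,0],[0,-50,0,0,0,0,0],[0,-50,0,0,0,0,0],[0,-50,0,0,0,0,0],[3,-50,0,0,0,0,0],[2,-30,0,0,0,0,0]]])

```text
time: 17.1
tool_pos: [0.5716, -0.3184, 0.216]
tool_rot: [-0.001, 0.001, 1.0, 0.001]
contact_force: [0.3, 0.1, -3.3]
gripper_width: 0.331
grasp_force: 59.8
```

Call:
servo_tool(moves=[[[0,-15,0,0,0,0,0],[0,0,0,0,0,0,0],[0,0,25,0,0,0,0],[0,0,25,0,0,0,0],[0,0,15,0,0,0,0],[0,0,5,0,0,0,0],[0,0,3,0,0,0,0],[0,0,1,0,0,0,0],[0,0,0,0,0,0,0]]])

```text
time: 18.23
tool_pos: [0.5735, -0.3315, 0.1452]
tool_rot: [0.001, -0.0, 1.0, -0.0]
contact_force: [-0.5, 2.9, 2.8]
gripper_width: 0.331
grasp_force: 60.5
```

Call:
servo_tool(moves=[[[0,0,0,0,0,0,50],[0,0,0,0,0,0,70],[0,0,0,0,0,0,70],[0,0,0,0,0,0,70],[0,0,-35,0,0,0,70],[0,0,-45,0,0,0,70],[0,0,-20,0,0,0,85],[2,40,0,0,0,0,85],[2,50,0,0,0,0,85],[2,50,0,0,0,0,85],[2,0,0,0,0,0,85],[0,0,0,0,0,0,85]]])

```text
time: 19.73
tool_pos: [0.5644, -0.1916, 0.2427]
tool_rot: [-0.0, -0.0, 1.0, -0.0]
contact_force: [0.9, -0.5, 0.2]
gripper_width: 0.996
grasp_force: 0.0
```

Run:
```python
from h import *
g=grab('top','top1.png'); s=grab('scene','scene1.png'); print(manip.state()['tool_pos'])
a=cv2.resize(g['image'][100:300,250:510],None,fx=2.4,fy=2.4,interpolation=3)
b=cv2.resize(s['image'][140:290,150:370],(624,425),interpolation=3)
cv2.imwrite('pics/c1.png',a)
cv2.imwrite('pics/c1b.png',b)
```

```text
[ 0.56456825 -0.19240583  0.24292399]
```

View pics/c1.png

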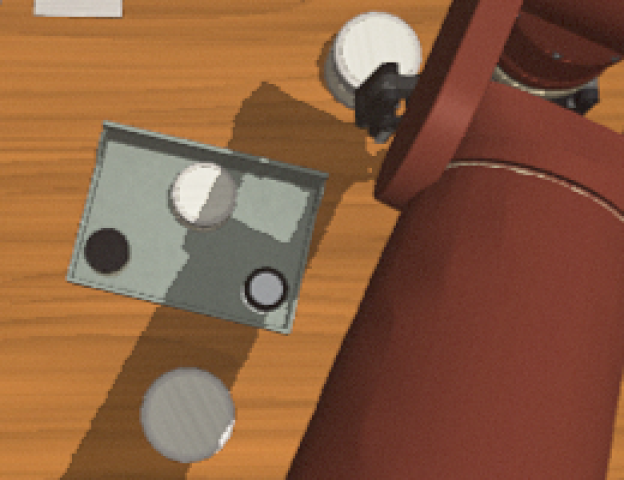

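View pics/c1b.png

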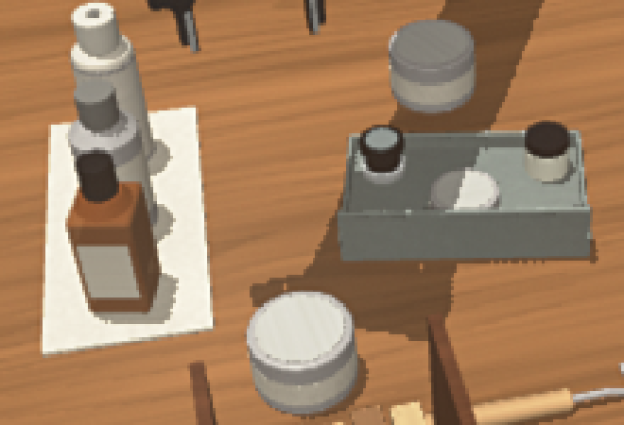

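The three containers stand upright on the card. The tin is free at top crop (203,195), which is full-image (335,181), and the jar and loupe are undisturbed.

Call:
servo_tool(moves=[[[0,45,0,0,0,0,85],[0,50,0,0,0,0,85],[0,45,0,0,0,0,85],[0,24,0,0,0,0,85],[0,0,0,0,0,0,85],[0,0,40,0,0,0,85],[0,0,45,0,0,0,85],[0,0,40,0,0,0,85],[0,0,25,0,0,0,85],[0,0,10,0,0,0,85],[0,0,0,0,0,0,85]]])

```text
time: 21.2
tool_pos: [0.5647, -0.0283, 0.0831]
tool_rot: [-0.0, 0.001, 1.0, -0.0]
contact_force: [-0.7, -0.1, -0.3]
gripper_width: 0.992
grasp_force: 0.0
```

Call:
servo_tool(moves=[[[0,0,25,0,0,0,85],[0,0,20,0,0,0,85],[0,0,10,0,0,0,85],[0,0,4,0,0,0,85],[0,0,0,0,0,0,85],[0,0,0,0,0,0,40],[0,0,0,0,0,0,40],[0,0,0,0,0,0,40],[0,0,0,0,0,0,40],[0,0,0,0,0,0,40]]])

```text
time: 22.45
tool_pos: [0.5659, -0.0277, 0.0258]
tool_rot: [0.001, -0.0, 1.0, -0.0]
contact_force: [-0.2, 0.2, 4.7]
gripper_width: 0.705
grasp_force: 65.6
```

Call:
servo_tool(moves=[[[0,0,-10,0,0,0,40],[0,0,-30,0,0,0,40],[0,0,-40,0,0,0,40],[0,0,-30,0,0,0,40],[0,0,-10,0,0,0,40],[5,25,0,0,0,0,40],[10,45,0,0,0,0,40],[12,45,0,0,0,0,40],[12,45,0,0,0,0,40],[12,45,0,0,0,0,40],[12,45,0,0,0,0,40],[12,45,0,0,0,0,40]]])

```text
time: 23.95
tool_pos: [0.488, 0.2686, 0.1424]
tool_rot: [-0.001, -0.0, 1.0, -0.001]
contact_force: [1.2, 0.1, -1.0]
gripper_width: 0.706
grasp_force: 65.5
```

Call:
servo_tool(moves=[[[9,40,0,0,0,0,40],[0,18,0,0,0,0,40],[0,0,0,0,0,0,40],[0,0,0,0,0,0,40]]])

```text
time: 24.45
tool_pos: [0.4807, 0.3245, 0.1436]
tool_rot: [-0.001, 0.0, 1.0, -0.001]
contact_force: [1.3, 0.2, -2.6]
gripper_width: 0.706
grasp_force: 65.6
```

Run:
```python
from h import *
s=grab('scene','scene2.png'); print(manip.state()['tool_pos'])
cv2.imwrite('pics/c2.png',cv2.resize(s['image'][80:210,370:500],(600,600),interpolation=3))
```

```text
[0.48084902 0.32443011 0.14381432]
```

View pics/c2.png

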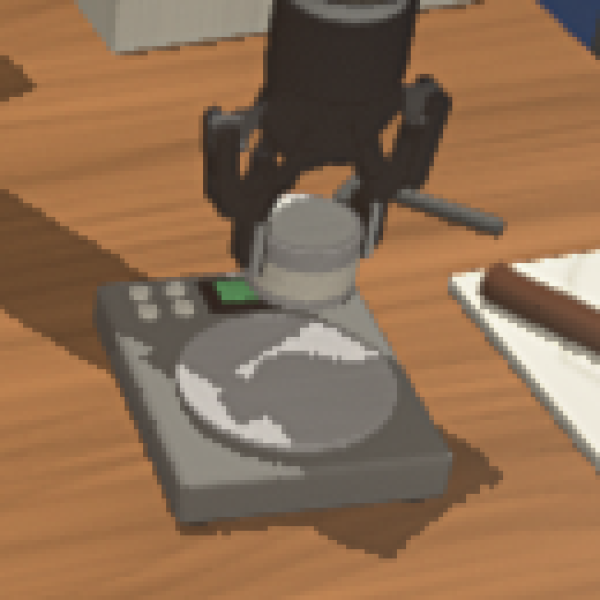

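The tin is held upright above the scale, and the pan's centre is at crop (287,382), which agrees with my estimate. I'm lowering it now.

Call:
servo_tool(moves=[[[-1,0,25,0,0,0,40],[0,0,25,0,0,0,40],[0,0,12,0,0,0,40],[0,0,5,0,0,0,40],[0,0,2,0,0,0,40],[0,0,0,0,0,0,40],[0,0,0,0,0,0,40]]])

```text
time: 25.38
tool_pos: [0.4822, 0.3259, 0.0762]
tool_rot: [0.001, -0.0, 1.0, 0.0]
contact_force: [-0.5, -0.1, -2.7]
gripper_width: 0.709
grasp_force: 65.6
```

Call:
servo_tool(moves=[[[0,0,1,0,0,0,40],[0,0,1,0,0,0,40],[0,0,0,0,0,0,40]]])

```text
time: 25.75
tool_pos: [0.482, 0.3259, 0.0749]
tool_rot: [0.0, -0.0, 1.0, 0.0]
contact_force: [-3.1, -2.1, 6.0]
gripper_width: 0.704
grasp_force: 66.4
```

Call:
servo_tool(moves=[[[0,0,0,0,0,0,75],[0,0,0,0,0,0,85],[0,0,0,0,0,0,85],[0,0,-20,0,0,0,85],[0,0,-40,0,0,0,85],[0,0,-50,0,0,0,85],[0,0,-40,0,0,0,85],[0,0,-20,0,0,0,85],[-10,-40,0,0,0,0,85],[-10,-50,0,0,0,0,85],[-10,-50,0,0,0,0,70],[0,0,0,0,0,0,70]]])

```text
time: 27.25
tool_pos: [0.5118, 0.183, 0.2428]
tool_rot: [-0.0, 0.002, 1.0, -0.0]
contact_force: [1.2, 1.2, -1.1]
gripper_width: 0.818
grasp_force: 0.0
```

Run:
```python
from h import *
g=grab('top','top3.png'); print(manip.state()['tool_pos'])
a=cv2.resize(g['image'][165:295,120:250],(400,400),interpolation=3);b=cv2.resize(g['image'][140:300,410:510],(250,400),interpolation=3)
cv2.imwrite('pics/c3.png',np.hstack([a,b]))
```

```text
[0.51156745 0.18449895 0.24285235]
```

View pics/c3.png

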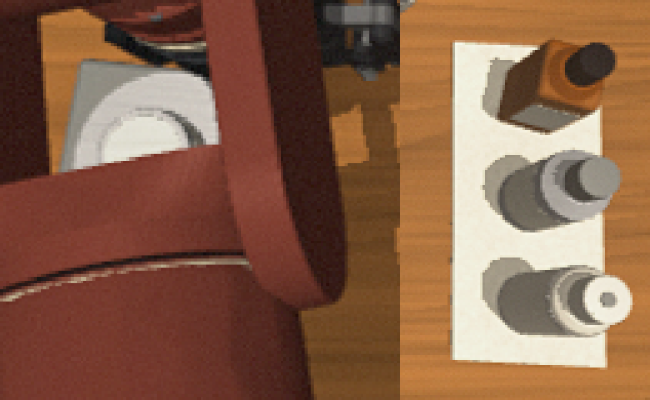

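Tin is standing on the pan, with its centre near the pan's centre (crop about (146,147)), though partly hidden by the arm, so I'll recheck later. The three containers are still upright on the card. Next the square bottle goes back.

Call:
servo_tool(moves=[[[-6,-35,0,0,0,0,70],[-6,-50,0,0,0,0,70],[-6,-50,0,0,0,0,70],[-6,-50,0,0,0,0,70],[-6,-50,0,0,0,0,70],[-6,-50,0,0,0,0,70],[-6,-50,0,0,0,0,70],[-6,-50,0,0,0,0,70],[-6,-50,0,0,0,0,70],[-8,-50,0,0,0,0,70],[0,-31,0,0,0,0,70],[0,0,0,0,0,0,70]]])

```text
time: 28.8
tool_pos: [0.5741, -0.331, 0.2424]
tool_rot: [-0.0, 0.001, 1.0, 0.001]
contact_force: [0.2, -0.6, 0.7]
gripper_width: 0.821
grasp_force: 0.0
```

Call:
servo_tool(moves=[[[0,0,0,0,0,0,70],[0,0,0,0,0,0,70]]])

```text
time: 29.05
tool_pos: [0.5741, -0.3288, 0.2433]
tool_rot: [-0.0, -0.001, 1.0, 0.0]
contact_force: [0.0, 0.4, 0.3]
gripper_width: 0.82
grasp_force: 0.0
```

Call:
servo_tool(moves=[[[0,-2,35,0,0,0,70],[0,0,35,0,0,0,70],[0,0,22,0,0,0,70],[0,0,7,0,0,0,60],[0,0,0,0,0,0,0],[0,0,0,0,0,0,0],[0,0,0,0,0,0,0],[0,0,0,0,0,0,0],[0,0,0,0,0,0,0]]])

```text
time: 30.18
tool_pos: [0.5746, -0.3328, 0.1463]
tool_rot: [0.001, -0.0, 1.0, -0.001]
contact_force: [-0.1, 1.7, 5.2]
gripper_width: 0.331
grasp_force: 60.0
```

Call:
servo_tool(moves=[[[0,0,-10,0,0,0,0],[0,0,-30,0,0,0,0],[0,0,-30,0,0,0,0],[0,0,-15,0,0,0,0],[0,25,0,0,0,0,0],[0,45,0,0,0,0,0],[0,50,0,0,0,0,0],[0,50,0,0,0,0,0],[0,50,0,0,0,0,0],[0,50,0,0,0,0,0],[-3,50,0,0,0,0,0],[-2,31,0,0,0,0,0]]])

```text
time: 31.68
tool_pos: [0.5769, 0.0219, 0.2272]
tool_rot: [-0.002, -0.001, 1.0, 0.0]
contact_force: [0.7, -0.5, -4.4]
gripper_width: 0.322
grasp_force: 60.0
```

Call:
servo_tool(moves=[[[0,15,0,0,0,0,0],[0,0,0,0,0,0,0],[0,0,0,0,0,0,0],[0,0,0,0,0,0,0]]])

```text
time: 32.17
tool_pos: [0.5787, 0.0325, 0.2292]
tool_rot: [-0.0, 0.001, 1.0, -0.0]
contact_force: [-0.6, 0.2, -3.5]
gripper_width: 0.325
grasp_force: 60.0
```

Lower it onto its spot.

Call:
servo_tool(moves=[[[-1,1,25,0,0,0,0],[0,0,25,0,0,0,0],[0,0,20,0,0,0,0],[0,0,9,0,0,0,0],[0,0,4,0,0,0,0],[0,0,0,0,0,0,0],[0,0,0,0,0,0,0]]])

```text
time: 33.05
tool_pos: [0.5803, 0.0346, 0.1474]
tool_rot: [0.001, -0.0, 1.0, -0.0]
contact_force: [1.1, 0.2, -3.2]
gripper_width: 0.331
grasp_force: 59.9
```

Call:
servo_tool(moves=[[[0,0,1,0,0,0,0],[0,0,1,0,0,0,0],[0,0,1,0,0,0,0],[0,0,0,0,0,0,0]]])

```text
time: 33.55
tool_pos: [0.5807, 0.0348, 0.1454]
tool_rot: [0.001, -0.0, 1.0, 0.0]
contact_force: [-1.7, 0.9, 5.2]
gripper_width: 0.325
grasp_force: 60.9
```

Call:
servo_tool(moves=[[[0,0,0,0,0,0,50],[0,0,0,0,0,0,70],[0,0,0,0,0,0,70],[0,0,0,0,0,0,70],[0,0,-35,0,0,0,70],[0,0,-45,0,0,0,70],[0,0,-20,0,0,0,70],[20,-34,0,0,0,0,70],[22,-40,0,0,0,0,70],[22,-40,0,0,0,0,70],[22,-40,0,0,0,0,70],[22,-40,0,0,0,0,70]]])

```text
time: 35.05
tool_pos: [0.4705, -0.1603, 0.2423]
tool_rot: [-0.001, -0.0, 1.0, 0.0]
contact_force: [0.0, -0.8, -0.3]
gripper_width: 0.818
grasp_force: 0.0
```

Call:
servo_tool(moves=[[[22,-40,0,0,0,0,70],[22,-40,0,0,0,0,70],[22,-40,0,0,0,0,70],[22,-40,0,0,0,0,70],[0,0,0,0,0,0,70],[0,0,0,0,0,0,70],[0,0,0,0,0,0,70]]])

```text
time: 35.92
tool_pos: [0.3841, -0.3184, 0.2429]
tool_rot: [-0.0, -0.001, 1.0, 0.0]
contact_force: [0.1, -0.3, -0.6]
gripper_width: 0.82
grasp_force: 0.0
```

Call:
servo_tool(moves=[[[0,-1,35,0,0,0,70],[0,0,30,0,0,0,70],[0,0,17,0,0,0,70],[0,0,5,0,0,0,60],[0,0,0,0,0,0,0],[0,0,0,0,0,0,0],[0,0,0,0,0,0,0],[0,0,0,0,0,0,0],[0,0,0,0,0,0,0]]])

```text
time: 37.05
tool_pos: [0.3843, -0.321, 0.1577]
tool_rot: [0.001, -0.0, 1.0, -0.001]
contact_force: [1.4, 1.7, 5.5]
gripper_width: 0.424
grasp_force: 60.8
```

Call:
servo_tool(moves=[[[0,0,-10,0,0,0,0],[0,0,-30,0,0,0,0],[0,0,-30,0,0,0,0],[0,0,-15,0,0,0,0],[-10,25,0,0,0,0,0],[-18,45,0,0,0,0,0],[-20,45,0,0,0,0,0],[-20,45,0,0,0,0,0],[-20,45,0,0,0,0,0],[-18,45,0,0,0,0,0],[-10,35,0,0,0,0,0],[-5,21,0,0,0,0,0]]])

```text
time: 38.55
tool_pos: [0.5043, -0.0125, 0.24]
tool_rot: [-0.001, -0.001, 1.0, 0.0]
contact_force: [0.4, -0.3, -2.4]
gripper_width: 0.42
grasp_force: 60.7
```

Call:
servo_tool(moves=[[[0,0,0,0,0,0,0],[0,0,0,0,0,0,0],[0,0,25,0,0,0,0],[0,0,25,0,0,0,0],[0,0,20,0,0,0,0],[0,0,9,0,0,0,0],[0,0,4,0,0,0,0],[0,0,0,0,0,0,0],[0,0,0,0,0,0,0]]])

```text
time: 39.67
tool_pos: [0.5053, -0.0145, 0.1594]
tool_rot: [0.001, -0.0, 1.0, -0.0]
contact_force: [0.0, -0.7, -2.4]
gripper_width: 0.422
grasp_force: 60.8
```

Call:
servo_tool(moves=[[[0,0,1,0,0,0,0],[0,0,1,0,0,0,0],[0,0,1,0,0,0,0],[0,0,0,0,0,0,0]]])

```text
time: 40.17
tool_pos: [0.5055, -0.0143, 0.1567]
tool_rot: [0.001, -0.0, 1.0, -0.0]
contact_force: [-0.5, 1.2, 4.9]
gripper_width: 0.42
grasp_force: 61.5
```

Call:
servo_tool(moves=[[[0,0,0,0,0,0,55],[0,0,0,0,0,0,70],[0,0,0,0,0,0,70],[0,0,0,0,0,0,70],[0,0,-35,0,0,0,70],[0,0,-40,0,0,0,70],[0,0,-13,0,0,0,70],[5,-41,0,0,0,0,70],[5,-50,0,0,0,0,70],[5,-50,0,0,0,0,70],[5,-50,0,0,0,0,70],[6,-50,0,0,0,0,70]]])

```text
time: 41.68
tool_pos: [0.4779, -0.2567, 0.242]
tool_rot: [-0.001, 0.0, 1.0, 0.0]
contact_force: [0.6, 0.3, 0.4]
gripper_width: 0.826
grasp_force: 0.0
```

Call:
servo_tool(moves=[[[0,-45,0,0,0,0,70],[0,-25,0,0,0,0,70],[0,0,0,0,0,0,70],[0,0,0,0,0,0,70],[0,0,0,0,0,0,70]]])

```text
time: 42.3
tool_pos: [0.479, -0.3241, 0.2433]
tool_rot: [0.0, -0.001, 1.0, 0.0]
contact_force: [-0.3, 0.4, 0.4]
gripper_width: 0.819
grasp_force: 0.0
```

Call:
servo_tool(moves=[[[0,-1,35,0,0,0,70],[0,0,35,0,0,0,70],[0,0,23,0,0,0,70],[0,0,7,0,0,0,60],[0,0,0,0,0,0,0],[0,0,0,0,0,0,0],[0,0,0,0,0,0,0],[0,0,0,0,0,0,0],[0,0,0,0,0,0,0]]])

```text
time: 43.42
tool_pos: [0.4795, -0.3268, 0.1449]
tool_rot: [0.001, -0.0, 1.0, -0.001]
contact_force: [1.1, 1.5, 5.0]
gripper_width: 0.378
grasp_force: 60.2
```

Call:
servo_tool(moves=[[[0,0,-10,0,0,0,0],[0,0,-30,0,0,0,0],[0,0,-30,0,0,0,0],[0,0,-15,0,0,0,0],[-5,20,0,0,0,0,0],[-10,35,0,0,0,0,0],[-10,35,0,0,0,0,0],[-10,40,0,0,0,0,0],[-10,40,0,0,0,0,0],[-15,35,0,0,0,0,0],[-10,31,0,0,0,0,0],[0,0,0,0,0,0,0]]])

```text
time: 44.92
tool_pos: [0.5479, -0.0873, 0.2261]
tool_rot: [-0.002, -0.002, 1.0, 0.001]
contact_force: [-1.2, -0.7, -3.4]
gripper_width: 0.377
grasp_force: 60.4
```

Call:
servo_tool(moves=[[[0,0,0,0,0,0,0],[0,0,25,0,0,0,0],[0,0,25,0,0,0,0],[0,0,20,0,0,0,0],[0,0,9,0,0,0,0],[0,0,4,0,0,0,0],[0,0,0,0,0,0,0],[0,0,0,0,0,0,0]]])

```text
time: 45.92
tool_pos: [0.5493, -0.0906, 0.1464]
tool_rot: [0.001, -0.0, 1.0, -0.0]
contact_force: [-0.1, -0.5, -2.6]
gripper_width: 0.379
grasp_force: 60.4
```

Call:
servo_tool(moves=[[[0,0,1,0,0,0,0],[0,0,1,0,0,0,0],[0,0,1,0,0,0,0],[0,0,0,0,0,0,0]]])

```text
time: 46.42
tool_pos: [0.5495, -0.0904, 0.144]
tool_rot: [0.001, -0.0, 1.0, -0.0]
contact_force: [-1.7, 1.3, 4.2]
gripper_width: 0.375
grasp_force: 61.2
```

Release, rise and move away to the right for a clear view.

Call:
servo_tool(moves=[[[0,0,0,0,0,0,55],[0,0,0,0,0,0,70],[0,0,0,0,0,0,70],[0,0,0,0,0,0,70],[0,0,-35,0,0,0,70],[0,0,-45,0,0,0,70],[0,0,-25,0,0,0,70],[10,-40,0,0,0,0,70],[15,-50,0,0,0,0,70],[15,-50,0,0,0,0,70],[15,-50,0,0,0,0,70],[15,-50,0,0,0,0,70]]])

```text
time: 47.92
tool_pos: [0.478, -0.3319, 0.2473]
tool_rot: [0.0, 0.0, 1.0, -0.0]
contact_force: [0.6, 0.3, 0.2]
gripper_width: 0.818
grasp_force: 0.0
```

Call:
servo_tool(moves=[[[0,-40,0,0,0,0,70],[0,0,0,0,0,0,70],[0,0,0,0,0,0,70],[0,0,0,0,0,0,70]]])

```text
time: 48.42
tool_pos: [0.479, -0.3692, 0.2473]
tool_rot: [-0.0, -0.001, 1.0, 0.0]
contact_force: [0.3, 0.3, 0.2]
gripper_width: 0.819
grasp_force: 0.0
```

Run:
```python
from h import *
g=grab('top','top4.png')['image']; o=cv2.imread('pics/top0.png')
z=lambda i,r,c,s:cv2.resize(i[r:r+s,c:c+s],(390,390),interpolation=3)
cv2.imwrite('pics/c4.png',np.hstack([z(g,145,280,105),z(g,165,120,105)]))
a=cv2.absdiff(g,o)[145:240,275:390].max(2); print((a>60).sum())
```

```text
325
```

View pics/c4.png

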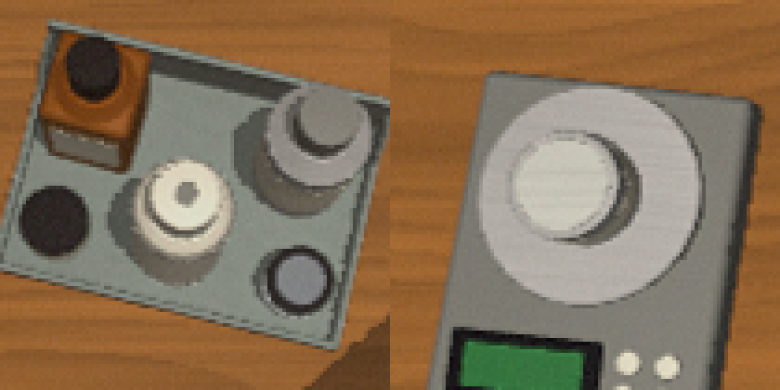

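Run:
```python
from h import *
T=load('top4.png'); print(ray(T,167.7,215.1,.092),ray(T,174.3,217.5,.052))
```

```text
[0.47953922 0.32138831 0.092     ] [0.47980903 0.32233887 0.052     ]
```

The tin is within about 1 mm of the pan's centre, and the containers are back within 2–3 mm of their starting spots. Jar and loupe have not moved.

```bash
python3 -c "
from plant import manip
print(manip.job_done())"
```

```text
the job is handed in; nothing more can be done
None
```

The ink tin stands in the middle of the scale's pan, the three tall containers are back on their spots in the tray, and I've handed the job in; no verdict came back.

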